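# Close the swing strap over the blade and run down its wing nut

### The arm

A 6-joint arm with a two-finger parallel gripper is mounted at the origin on the work surface. World frame = base frame: x ahead of the robot, y to its left, z up, the work surface at z = 0. Lengths are in mm, angles in rad, forces in N, time in s.
With the tool pointing down it reaches from about 350 to 975 mm from the base axis. Payload 7.1 kg.
Tool frame: the origin (TCP) lies at the very end of the fingers, on their centre line; the grasp point (between the pads) lies 19 mm behind it; z points along the fingers, y is the direction in which the jaws open and shut (so a half turn about z gives the same grasp; the last joint's range is limited). The gripper opens to 88 mm and grips with 3 to 60 N. Pads are 20 mm wide; open, the fingers measure 115 mm over their backs; the gripper's body (75 mm by 178 mm) begins 61 mm behind the grasp point.
Start: joints at [1.148, 0.423, 1.63, -0, 1.089, -0.019], TCP at [245.54, 574.73, 222.675] pointing down, gripper open.
Joint ranges: [-3, 3], [-0.9, 2.11], [0.09, 2.58], [-1.31, 4.45], [0.11, 2.69], [-2.54, 2.54]. Speed limits (rad/s): [2.39, 2.39, 3.01, 3.14, 3.14, 3.14].

### API

Orientations are given as a rotation vector (axis times angle).
In Python, from workcell import readout, imaging, close_job gives the robot as it stands.
- The arm moves only by the tool carry_out, never from a script. Its argument "rows" is a list of rows, each a list of 3 entries, a list of its own where there are three numbers: the shift along the tool's x, y, z in m, then the turn, a rotation vector about the tool's x, y, z in rad, then the closure, from 0 (fully open) to 1 (shut). In form: [[[dx, dy, dz], [wx, wy, wz], hand], ...]. A call has 1 to 12 rows; each row shifts and turns the commanded pose from where the row before left it, along the tool's axes as they then stand; what a row does not reach is not made up. A row lasts 1/12 s, in which the tool goes at most 41.7 mm and 7.16 degrees, less where a joint would pass 70% of its speed; a pose out of reach is approached as far as the arm can. A call with a gripper value outside its range is refused whole. The fingers move at their own pace and stop on an object; the grip force is fixed at half the most. Time passes only in rows, so rows that do not move let the fingers close. It gives the time, the measured TCP pose, the force and the opening at its end, in the units of the state.
- readout.get_obs(): the state, without advancing time (a new reading comes with each control period).
- imaging.get_image(name): name is "scene" or "side" or "wrist"; returns the picture (384x512x3 uint8, red, green, blue); there is no depth.
- imaging.camera_params(name): a dict with "fx", "fy", "cx", "cy" (pixels), "rvec" (rotation vector, rad) and "tvec" (3), from world to camera coordinates, as OpenCV has them; the wrist camera has in their place "T_tool_cam" (4x4, takes a point from camera to tool coordinates, whose origin is the TCP and whose axes are the flange's). Camera axes: x right, y down, z forward; pixel columns grow to the right and rows downward; lengths in mm; the calibration is good to about 2 mm. The wrist camera is an equidistant fisheye: a pixel r from the principal point sees the ray r / f radians off the axis. A picture is of the moment at which its call begins: read the wrist's pose just before it. camera_params takes no time and is no camera call.
- close_job(): hands the job in, once; it reports no verdict.
The state is a dict: "t": time; "qpos": joint angles; "qvel": joint speeds; "joint_torque": joint torques, N m; "ee_pos": TCP position; "orientation": TCP orientation; "ft_force": force on the tool from outside, world axes, zero at the start; "moment": the same for the moment, N m; "width": finger opening in mm.
Only numpy, scipy, OpenCV 4.12 (cv2) and the standard library are available. Lean on these libraries where they do the work, as an engineer would, in place of code of your own. Each camera call takes 0.05 s, during which the arm holds its last target.

### The job

Clamp the round blade in the fixture: with a fingertip, push the swing strap by its upright pin round the white column until it is fully closed, with the stud in its slot; then turn the loose wing nut clockwise with repeated fingertip strokes on its wings until it is fully down and seated on the strap. Grip and lift nothing, push gently, leave the blade and everything lying around where they are, and finish clear of the work.

Things in the scene. Friction and masses are not known exactly. Their poses are not given: they have to be found in the camera images.
- fixture: Fixed clamping fixture: plate 170 mm (x) by 310 mm (y, -175 to +135 mm), top 30 mm up. Origin on the table surface below the upright stud (10 mm across, top 90 mm up); z up, yaw varies. At its (0, +90 mm) a white column, 44 mm across, 169 mm tall, stands beside the wing nut: the gripper cannot pass all round the nut, only about the half away from the column is free. Blade seat at its (0, -110 mm).
- stud_axis (a point): Point on the stud axis at the height of the closed strap's top face, 52 mm above the table: the seat of the wing nut. Axes as the fixture.
- column_axis (a point): Point on the axis of the white column, 52 mm above the table: the pivot of the swing strap. Axes as the fixture.
- strap (a joint): Swing of the clamp strap about the column, rad. 0: closed on its slightly soft stop, lying along the fixture's -y, stud in its slot; grows anticlockwise from above, out to the fixture's +x. Dark steel bar 26-40 mm wide, 42 to 52 mm above the table, reaching 175 mm from the column axis; at the column a collar 62 mm across, top 56 mm up. Stays where left; about 1 N at the pin moves it.
- strap_pin (a point): Middle of the upright steel push pin near the strap's free end: 12 mm across, from 52 to 84 mm above the table (this point 68 mm), 160 mm from the column axis.
- wingnut (a joint): Angle the wing nut is backed off from its seat, rad. 0: seated on the strap, wings in line with the closed strap (fixture's y); positive is anticlockwise from above; starts 4.4 to 7.8. It sinks 8 mm per clockwise turn, stays where it is left; about 1.3 N at 30 mm from the axis turns it. The seat gives a little.
- nut_mid (a point): On the nut's axis at mid height of its two wings (71 mm above the table when seated, up to 81 mm at the start). Wings: upright aluminium plates on opposite sides, 6 mm thick, out to 40 mm from the axis, 12 mm below to 12 mm above this point from 18 mm outwards. Its y axis points along the wings. Hub 20 mm across below this point, flange 34 mm.
- blade_mid (a point): Centre of the loose round steel blade, 100 mm across, 4 mm thick, bore 24 mm, lying flat on its seat with its middle 38 mm above the table; the closed strap's end passes 2 mm above it.
- spacer_at (a point): Bystander: steel spacer ring, 32 mm across, 14 mm high, on the fixture plate. Point near its foot.
- cupwheel_at (a point): Bystander: spare cup grinding wheel, 100 mm across, 34 mm high. Point near its foot.
- starknob_at (a point): Bystander: black star knob, 47 mm across, 44 mm high, stud up. Point near its foot.
- hexkey_at (a point): Bystander: L-shaped hex key, 100 x 30 mm, 8 mm thick, lying on the fixture plate. Point near its foot.
- spanner_at (a point): Bystander: steel spanner, lying. Point near its foot.
- oil_at (a point): Bystander: white bottle, 56 mm across, 120 mm tall. Point near its foot.
Things that resemble listed ones, but are neither listed nor needed, are in the scene too. There is more than one size of the part that bears blade_mid; the job needs the middle-sized.

How it is judged (in metres and radians):
On the way, in this order (a step that is already met when the one before it is completed fails the run):
1. the strap is closed under the backed-off nut (value of joint strap below 0.06 rad and value of joint wingnut above 2 rad), for 0.2 s.
2. the wing nut is run down on the closed strap (value of joint strap below 0.06 rad and value of joint wingnut below 0.35 rad), for 0.2 s.
At the end, for the whole second after the job is handed in: The strap is closed to within 0.06 rad (9 mm at the pin), the wing nut is within 0.35 rad (20 degrees) of its seat and at rest, and the blade lies on its seat (all of step 2 and velocity of joint wingnut between -0.1 and 0.1 rad/s and horizontal distance between blade_mid and stud_axis below 0.12 m and height (world z) of blade_mid below 0.043 m); the robot touches nothing.
It fails at once if the wing nut is run down before the strap is under it (value of joint wingnut below 2 rad and value of joint strap above 0.12 rad).
It fails at once if the wing nut is squeezed or struck with more than 30 N (contact force between the fingers and wingnut above 30 N).
It fails at once if the strap is squeezed or struck with more than 35 N (contact force between the fingers and strap above 35 N).
It fails at once if the blade is lifted or shifted by more than 10 mm (distance of blade_mid from where it was at the start of the episode above 0.01 m).
It fails at once if something lying around is lifted or moved more than 30 mm (distance of any of spacer_at, cupwheel_at, starknob_at, hexkey_at, spanner_at, oil_at from where it was at the start of the episode above 0.03 m).
It also fails if it takes over 72 s, if anything falls off the work surface, if the arm or the gripper's body presses on something with over 40 N, if the wrist force passes 120 N, or if a joint passes its speed limit or range.

## Working session

There is one attempt and no reset: what is moved stays moved. The work goes in short steps, Python scripts to look and compute and a tool call to move; the robot and the scene stay as the last step left them, time stands still between calls to the robot, and variables do not carry over. Pictures are saved under pics/ and viewed, and the job is handed in when it is done.

Besides the shell and the picture viewer there is one more tool, called after "Call:" as a command line: name --argument value ..., lists and objects as JSON in quotes. carry_out: Moves the arm, as the interface text tells. Its arguments: {"type":"object","properties":{"rows":{"type":"array","items":{"type":"array"}}},"required":["rows"]}

```bash
ls; mkdir -p pics
python3 - <<'E'
from workcell import readout, imaging
import cv2
print(readout.get_obs())
for n in ["scene","side","wrist"]:
    print(n, imaging.camera_params(n))
    im=imaging.get_image(n)
    cv2.imwrite(f"pics/{n}0.png",cv2.resize(im[:,:,::-1],(768,576),interpolation=cv2.INTER_CUBIC))
E
```

```text
pics
{'t': 0.0, 'qpos': array([ 1.14801549e+00,  4.23823170e-01,  1.63067723e+00, -2.76648023e-05,
        1.08859229e+00, -1.90098491e-02]), 'qvel': array([-2.11603649e-03,  9.24601474e-05,  1.95251403e-03, -1.63232954e-04,
        1.42612458e-03, -9.97557653e-04]), 'joint_torque': array([-8.49563512e-04, -5.44625974e+01, -2.73666090e+01,  6.42529316e-02,
        2.26377760e-02, -1.45372092e-04]), 'ee_pos': array([245.31963205, 574.24603521, 221.91774387]), 'orientation': array([-6.29861333e-01, -3.07749233e+00,  2.30721356e-03]), 'ft_force': array([-0.8396947 , -0.54080275, -0.30616495]), 'moment': array([-0.03865973,  0.02652585, -0.02935823]), 'width': 87.80397585396905}
scene {'fx': 435.9745834626723, 'fy': 435.9745834626723, 'cx': 260.9359723517221, 'cy': 201.959435237101, 'rvec': array([ 1.67472403,  2.12961661, -0.66193984]), 'tvec': array([ 130.58212242, -435.71324267, 1242.82305686])}
side {'fx': 407.7925995220962, 'fy': 407.7925995220962, 'cx': 256.47050058060165, 'cy': 188.91558252930028, 'rvec': array([ 2.07995672, -0.4323739 ,  0.277688  ]), 'tvec': array([-515.95863358,  164.65473208,  675.66116674])}
wrist {'fx': 297.3186396354542, 'fy': 297.3186396354542, 'cx': 258.9424451629716, 'cy': 188.6218413082634, 'T_tool_cam': array([[ 5.78527537e-04, -9.57906532e-01, -2.87079677e-01,
         7.85874668e+01],
       [ 9.99999753e-01,  6.68900792e-04, -2.16723961e-04,
         7.59136192e-01],
       [ 3.99629121e-04, -2.87079480e-01,  9.57906682e-01,
        -1.61817766e+02],
       [ 0.00000000e+00,  0.00000000e+00,  0.00000000e+00,
         1.00000000e+00]])}
```

View pics/scene0.png

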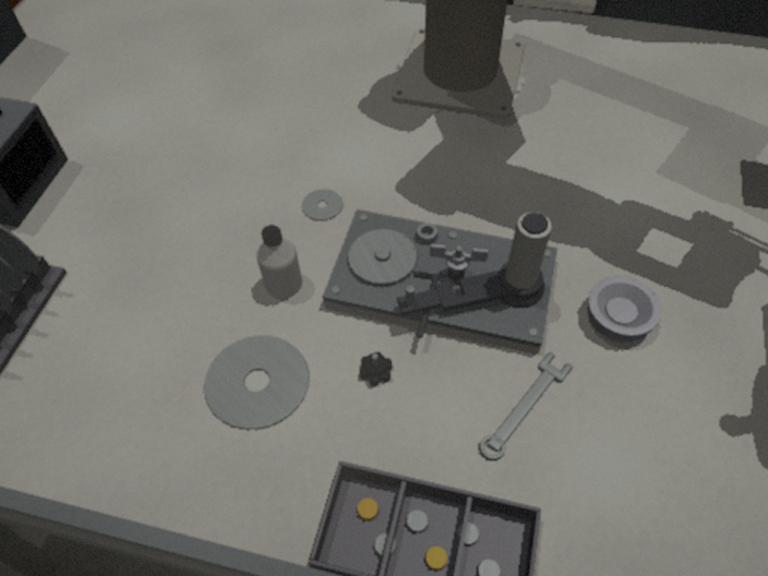

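View pics/side0.png

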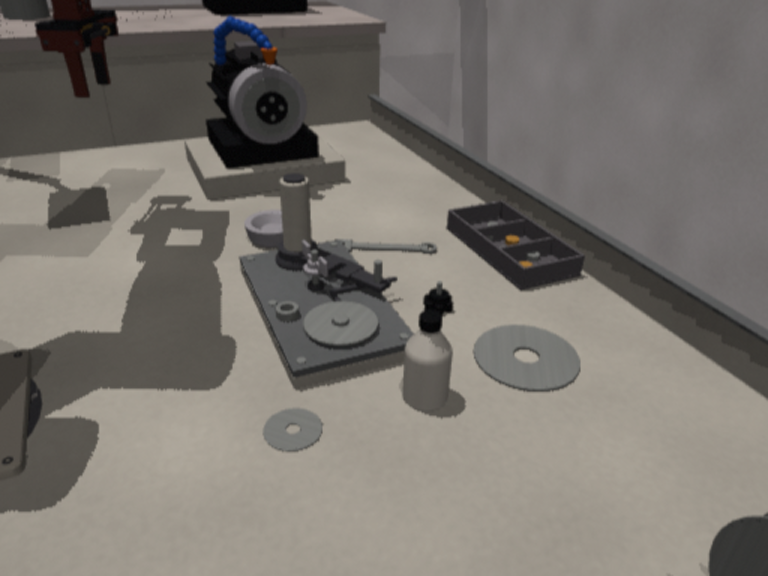

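View pics/wrist0.png

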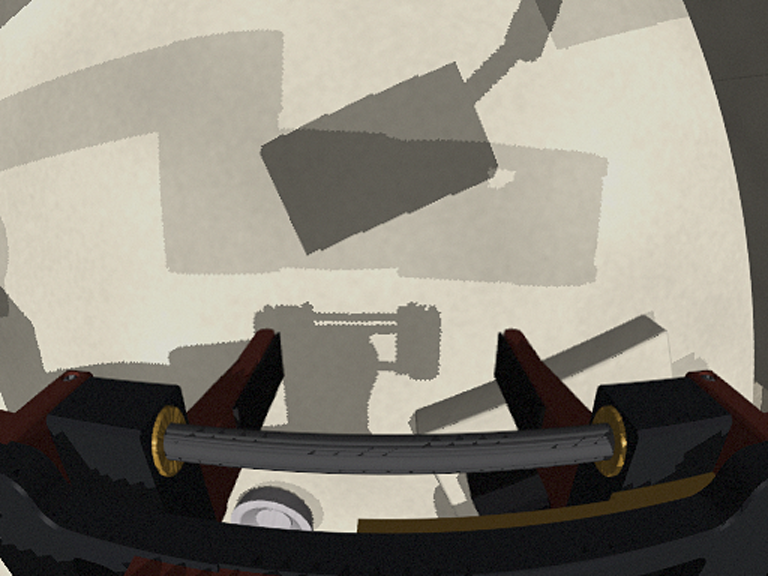

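```bash
cat > h.py <<'E'
import numpy as np, cv2
from workcell import readout, imaging
from scipy.spatial.transform import Rotation as R
P={n:imaging.camera_params(n) for n in("scene","side")}
def K(p): return np.array([[p['fx'],0,p['cx']],[0,p['fy'],p['cy']],[0,0,1]])
def proj(n,X):
    p=P[n]; return cv2.projectPoints(np.asarray(X,float).reshape(-1,1,3),p['rvec'],p['tvec'],K(p),None)[0].reshape(-1,2)
def back(n,uv,z):
    p=P[n]; Rm=cv2.Rodrigues(p['rvec'])[0]; d=Rm.T@np.linalg.inv(K(p))@np.array([uv[0],uv[1],1.]); c=-Rm.T@p['tvec']
    return c+d*(z-c[2])/d[2]
def crop(im,x0,y0,x1,y1,s,name):
    cv2.imwrite("pics/"+name,cv2.resize(im[y0:y1,x0:x1,::-1],None,fx=s,fy=s,interpolation=cv2.INTER_CUBIC))
E
python3 - <<'E'
from h import *
im=imaging.get_image("scene"); cv2.imwrite("pics/s_raw.png",im[:,:,::-1]); crop(im,210,130,380,240,4.5,"c1.png")
im=imaging.get_image("side"); cv2.imwrite("pics/d_raw.png",im[:,:,::-1]); crop(im,150,110,290,260,4,"c2.png")
for q in [(263,216),(247,170),(305,180)]: print(q)
E
```

```text
(263, 216)
(247, 170)
(305, 180)
```

View pics/c1.png

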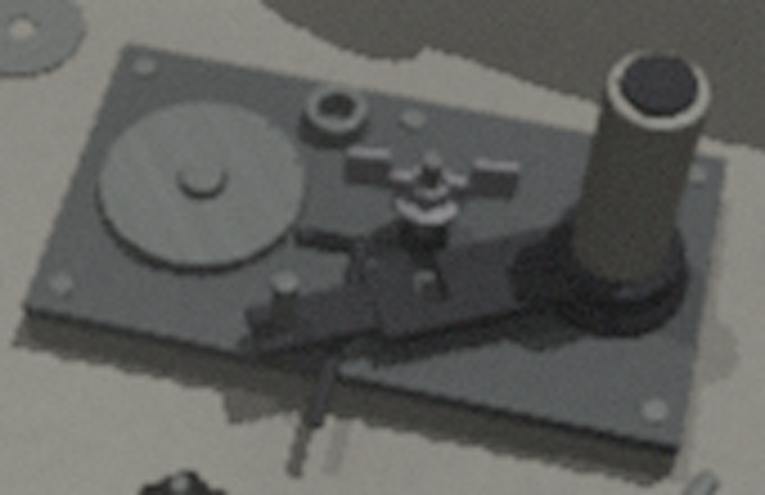

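View pics/c2.png

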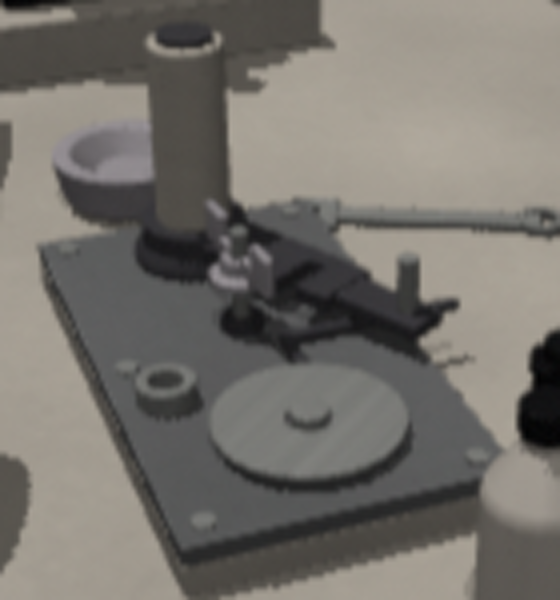

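```bash
cat > fit.py <<'E'
from h import *
from scipy.optimize import least_squares
S=lambda u,v:(210+(u+.5)/4.5-.5,130+(v+.5)/4.5-.5)
D=lambda u,v:(150+(u+.5)/4-.5,110+(v+.5)/4-.5)
obs=[("scene",S(125,45),(-85,-175,30)),("scene",S(722,158),(-85,135,30)),("scene",S(677,443),(85,135,30)),("scene",S(25,308),(85,-175,30)),
("scene",S(660,84),(0,90,169)),
("side",D(188,548),(-85,-175,30)),("side",D(40,246),(-85,135,30)),("side",D(184,36),(0,90,169))]
def W(q,X):
    c,s=np.cos(q[2]),np.sin(q[2]); X=np.atleast_2d(np.asarray(X,float))
    return np.c_[q[0]+c*X[:,0]-s*X[:,1],q[1]+s*X[:,0]+c*X[:,1],X[:,2]]
def res(q): return np.concatenate([proj(n,W(q,X))[0]-uv for n,uv,X in obs])
r=least_squares(res,[500,50,0])
if __name__=="__main__":
    print(r.x, r.fun.reshape(-1,2).round(1))
    q=r.x
    def inv(X): 
        c,s=np.cos(q[2]),np.sin(q[2]); d=X[:2]-q[:2]; return c*d[0]+s*d[1],-s*d[0]+c*d[1]
    for nm,n,uv,z in [("pin","scene",S(285,279),84),("pin","side",D(409,258),84),("stud","scene",S(432,160),90),("stud","side",D(239,228),90),("blade","scene",S(203,178),44),("ring","scene",S(337,108),44),
      ("w1","scene",S(348,152),90),("w1b","scene",S(388,152),90),("w2a","scene",S(478,160),90),("w2","scene",S(519,165),90)]:
        print(nm,n,back(n,uv,z).round(1),np.round(inv(back(n,uv,z)),1))
E
python3 fit.py
```

```text
[ 4.90614033e+02  8.12516978e+01 -1.04176553e-02] [[-0.8  0.2]
 [ 0.7  0.1]
 [ 1.   1. ]
 [-1.1  0.3]
 [-0.4 -0.3]
 [-0.7  0.8]
 [-0.6 -0.3]
 [ 0.  -0.8]]
pin scene [565.5  30.6  84. ] [ 75.4 -49.9]
pin side [567.   30.5  84. ] [ 76.9 -50. ]
stud scene [489.6  81.6  90. ] [-1.   0.3]
stud side [491.3  84.7  90. ] [0.6 3.5]
blade scene [488.7 -27.3  44. ] [  -0.7 -108.5]
ring scene [430.9  26.3  44. ] [-59.1 -55.5]
w1 scene [493.8  43.5  90. ] [  3.6 -37.7]
w1b scene [489.6  61.2  90. ] [ -0.8 -20. ]
w2a scene [484.8 101.9  90. ] [-6.  20.6]
w2 scene [483.4 120.5  90. ] [-7.6 39.1]
```

```bash
cat > go.py <<'E'
import sys
from h import *
from fit import r as fr, W
q=fr.x
def delta(fx,fy,z,verbose=True):
    o=readout.get_obs(); Rm=R.from_rotvec(o['orientation']); 
    t=W(q,[fx,fy,z])[0]; d=Rm.inv().apply(t-o['ee_pos'])
    # want tool y along fixture x, tool z down
    c,s=np.cos(q[2]),np.sin(q[2]); Rt=R.from_matrix(np.array([[-s,c,0],[c,s,0],[0,0,-1]]).T.T if 0 else np.c_[[-s,c,0],[c,s,0],[0,0,-1]])
    rv=(Rm.inv()*Rt).as_rotvec()
    ef=o['ee_pos'][:2]-q[:2]; f=(c*ef[0]+s*ef[1],-s*ef[0]+c*ef[1])
    print("t %.2f"%o['t'],"fix xy",np.round(f,1),"z %.1f"%o['ee_pos'][2],"F",o['ft_force'].round(1),"w %.1f"%o['width'],"| delta tool mm",d.round(1),"dist %.0f"%np.linalg.norm(d),"rot",rv.round(4),"q",o['qpos'].round(2))
if __name__=="__main__": delta(*map(float,sys.argv[1:4]))
E
python3 go.py 125 -50 200
```

```text
t 0.25 fix xy [-250.3  490.7] z 222.3 F [ 0.1 -0.1  0.4] w 87.9 | delta tool mm [-553.9 -355.5   22.5] dist 659 rot [-7.0000e-04  4.0000e-04  1.1775e+00] q [ 1.15  0.42  1.63  0.    1.09 -0.02]
```

Call:
carry_out --rows '[[[0,0,0],[0,0,0.098],1],[[0,0,0],[0,0,0.098],1],[[0,0,0],[0,0,0.098],1],[[0,0,0],[0,0,0.098],1],[[0,0,0],[0,0,0.098],1],[[0,0,0],[0,0,0.098],1],[[0,0,0],[0,0,0.098],1],[[0,0,0],[0,0,0.098],1],[[0,0,0],[0,0,0.098],1],[[0,0,0],[0,0,0.098],1],[[0,0,0],[0,0,0.098],1],[[0,0,0],[0,0,0.098],1]]'

```text
t: 1.25
ee_pos: [245.5, 574.6, 222.5]
orientation: [2.237, 2.206, -0.0]
ft_force: [1.6, -0.2, -1.1]
width: 11.2
```

```bash
python3 go.py 125 -50 200
```

```text
t 1.25 fix xy [-250.2  490.8] z 222.5 F [ 1.6 -0.2 -1.1] w 11.2 | delta tool mm [-539.5  377.1   22.6] dist 659 rot [-0.0001  0.0003 -0.0034] q [1.15 0.42 1.63 0.   1.09 1.16]
```

Call:
carry_out --rows '[[[-0.0225,0.0157,0],[0,0,0],1],[[-0.0225,0.0157,0],[0,0,0],1],[[-0.0225,0.0157,0],[0,0,0],1],[[-0.0225,0.0157,0],[0,0,0],1],[[-0.0225,0.0157,0],[0,0,0],1],[[-0.0225,0.0157,0],[0,0,0],1],[[-0.0225,0.0157,0],[0,0,0],1],[[-0.0225,0.0157,0],[0,0,0],1],[[-0.0225,0.0157,0],[0,0,0],1],[[-0.0225,0.0157,0],[0,0,0],1],[[-0.0225,0.0157,0],[0,0,0],1],[[-0.0225,0.0157,0],[0,0,0],1]]'

```text
t: 2.25
ee_pos: [432.1, 301.8, 222.7]
orientation: [2.231, 2.211, 0.0]
ft_force: [0.2, 0.5, 0.9]
width: 0.6
```

Call:
carry_out --rows '[[[-0.0225,0.0157,0],[0,0,0],1],[[-0.0225,0.0157,0],[0,0,0],1],[[-0.0225,0.0157,0],[0,0,0],1],[[-0.0225,0.0157,0],[0,0,0],1],[[-0.0225,0.0157,0],[0,0,0],1],[[-0.0225,0.0157,0],[0,0,0],1],[[-0.0225,0.0157,0],[0,0,0],1],[[-0.0225,0.0157,0],[0,0,0],1],[[-0.0225,0.0157,0],[0,0,0],1],[[-0.0225,0.0157,0],[0,0,0],1],[[-0.0225,0.0157,0],[0,0,0],1],[[-0.0225,0.0157,0],[0,0,0],1]]'

```text
t: 3.25
ee_pos: [618.0, 30.1, 222.6]
orientation: [-2.231, -2.211, 0.0]
ft_force: [0.8, 0.1, 0.1]
width: 0.4
```

Call:
carry_out --rows '[[[0,0,0.02],[0,0,0],1],[[0,0,0.02],[0,0,0],1],[[0,0,0],[0,0,0],1],[[0,0,0],[0,0,0],1]]'

```text
t: 3.58
ee_pos: [616.6, 31.3, 181.8]
orientation: [-2.23, -2.21, 0.003]
ft_force: [-0.2, -0.7, 0.4]
width: 0.4
```

```bash
python3 go.py 120 -50 62
python3 - <<'E'
from h import *
im=imaging.get_image("scene"); crop(im,200,120,380,255,4.2,"c3.png")
im=imaging.get_image("wrist"); cv2.imwrite("pics/w3.png",cv2.resize(im[:,:,::-1],(768,576),interpolation=cv2.INTER_CUBIC))
im=imaging.get_image("side"); crop(im,120,60,320,210,3.9,"d3.png")
E
```

```text
t 3.58 fix xy [126.5 -48.7] z 181.8 F [-0.2 -0.7  0.4] w 0.4 | delta tool mm [ -1.3  -6.1 119.8] dist 120 rot [-0.0028  0.0001  0.0012] q [0.03 0.46 1.68 0.   1.01 0.04]
```

View pics/w3.png

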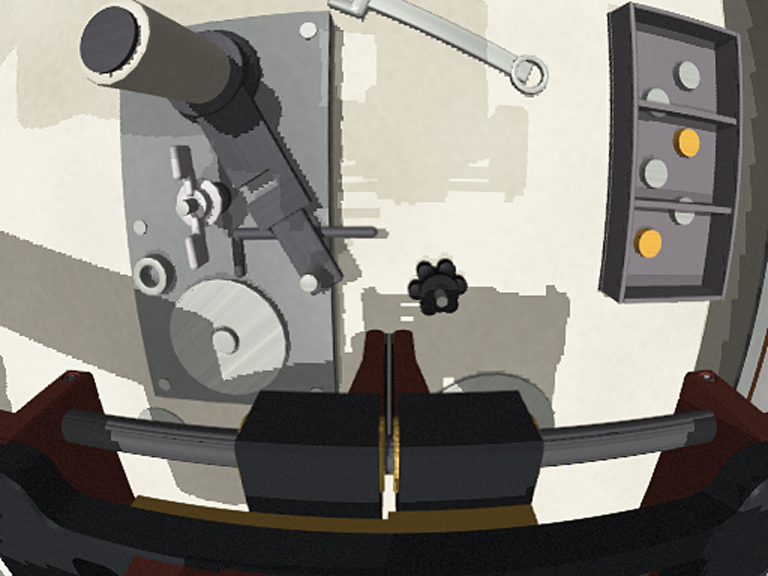

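View pics/d3.png

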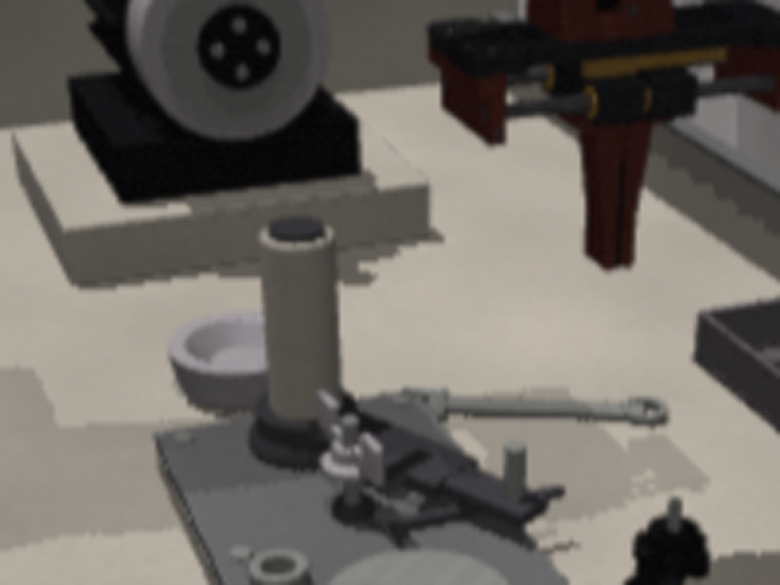

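View pics/c3.png

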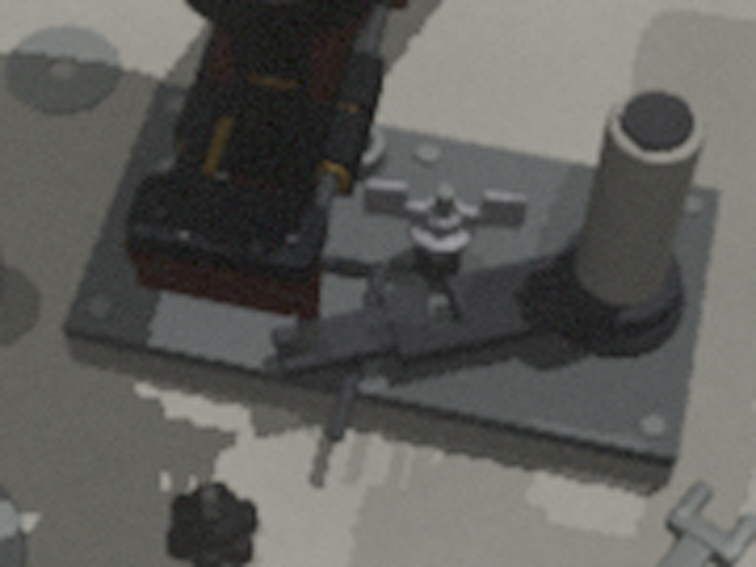

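```bash
cat > wr.py <<'E'
from h import *
from fit import r as fr, W
q=fr.x; pw=imaging.camera_params("wrist")
def wback(uv,z,o):
    """ray through native wrist pixel -> fixture xy at height z"""
    x,y=(uv[0]-pw['cx'])/pw['fx'],(uv[1]-pw['cy'])/pw['fy']; th=np.hypot(x,y)
    d=np.array([x/th*np.sin(th),y/th*np.sin(th),np.cos(th)]); T=pw['T_tool_cam']; Rm=R.from_rotvec(o['orientation']).as_matrix()
    c=Rm@T[:3,3]+o['ee_pos']; d=Rm@T[:3,:3]@d; X=c+d*(z-c[2])/d[2]
    cc,s=np.cos(q[2]),np.sin(q[2]); e=X[:2]-q[:2]; return np.array([cc*e[0]+s*e[1],-s*e[0]+cc*e[1]])
E
python3 - <<'E'
from wr import *
o=readout.get_obs()
f=lambda u,v,z:print((u,v,z),wback(((u+.5)/1.5-.5,(v+.5)/1.5-.5),z,o).round(1))
print("pin");f(310,282,84)
print("stud");f(184,205,90)
print("col");f(110,42,169)
print("blade");f(226,341,44)
print("wings tip topmost");
f(178,147,91);f(195,266,91)
print("corners");f(332,12,30)
E
```

```text
pin
(310, 282, 84) [ 80.1 -46.6]
stud
(184, 205, 90) [2.5 4.6]
col
(110, 42, 169) [ 3.6 90.7]
blade
(226, 341, 44) [   2.9 -106.3]
wings tip topmost
(178, 147, 91) [ 1.  40.7]
(195, 266, 91) [  6.9 -34.1]
corners
(332, 12, 30) [ 88.5 135.7]
```

Call:
carry_out --rows '[[[-0.001,-0.005,0.02],[0,0,0],1],[[0,-0.005,0.02],[0,0,0],1],[[0,0,0.02],[0,0,0],1],[[0,0,0.02],[0,0,0],1],[[0,0,0.02],[0,0,0],1],[[0,0,0.015],[0,0,0],1],[[0,0,0.005],[0,0,0],1],[[0,0,0],[0,0,0],1],[[0,0,0],[0,0,0],1]]'

```text
t: 4.48
ee_pos: [608.2, 30.7, 63.7]
orientation: [2.23, 2.211, 0.002]
ft_force: [0.8, -0.0, -0.2]
width: 0.3
```

```bash
python3 go.py 96 -50 62
```

```text
t 4.48 fix xy [118.1 -49.3] z 63.7 F [ 0.8 -0.  -0.2] w 0.3 | delta tool mm [ -0.6 -22.1   1.7] dist 22 rot [ 0.0014 -0.0001  0.0018] q [0.03 0.61 1.75 0.   0.78 0.04]
```

Call:
carry_out --rows '[[[0,-0.004,0],[0,0,0],1],[[0,-0.004,0],[0,0,0],1],[[0,-0.004,0],[0,0,0],1],[[0,-0.004,0],[0,0,0],1],[[0,-0.004,0],[0,0,0],1],[[-0.0019,-0.004,0],[0,0,0],1],[[-0.0019,-0.004,0],[0,0,0],1],[[-0.0019,-0.004,0],[0,0,0],1]]'

```text
t: 5.15
ee_pos: [575.4, 24.8, 62.9]
orientation: [2.231, 2.211, 0.001]
ft_force: [0.2, -1.1, 0.8]
width: 0.5
```

```bash
python3 go.py 96 -50 62
python3 - <<'E'
from h import *
im=imaging.get_image("wrist"); crop(im,40,60,340,285,2.6,"w4.png")
E
```

```text
t 5.15 fix xy [ 85.4 -55.5] z 62.9 F [ 0.2 -1.1  0.8] w 0.5 | delta tool mm [ 5.5 10.6  0.9] dist 12 rot [0.001  0.     0.0015] q [ 0.02  0.58  1.83 -0.    0.73  0.03]
```

View pics/w4.png

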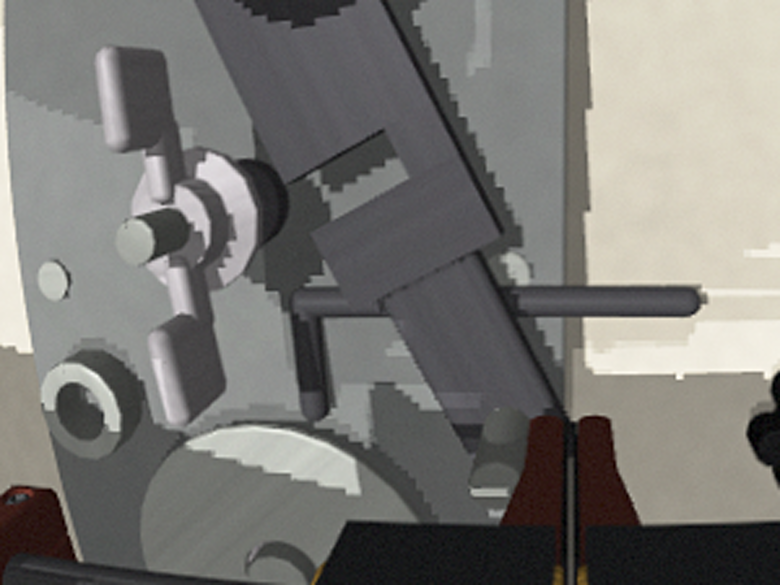

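Call:
carry_out --rows '[[[-0.0018,-0.004,0],[0,0,0],1],[[-0.0017,-0.004,0],[0,0,0],1],[[-0.0015,-0.004,0],[0,0,0],1],[[-0.0014,-0.004,0],[0,0,0],1],[[-0.0012,-0.004,0],[0,0,0],1],[[-0.0012,-0.004,0],[0,0,0],1],[[-0.001,-0.004,0],[0,0,0],1],[[-0.001,-0.004,0],[0,0,0],1]]'

```text
t: 5.87
ee_pos: [542.8, 14.5, 62.7]
orientation: [-2.231, -2.211, 0.0]
ft_force: [1.7, -1.5, -0.8]
width: 0.5
```

```bash
python3 go.py 15 -70 62
python3 - <<'E'
from h import *
im=imaging.get_image("wrist"); crop(im,40,60,340,285,2.6,"w5.png")
E
```

```text
t 5.87 fix xy [ 52.9 -66.3] z 62.7 F [ 1.7 -1.5 -0.8] w 0.5 | delta tool mm [ -3.7 -37.9   0.7] dist 38 rot [-0.0001 -0.      0.0014] q [0.   0.54 1.9  0.   0.7  0.01]
```

View pics/w5.png

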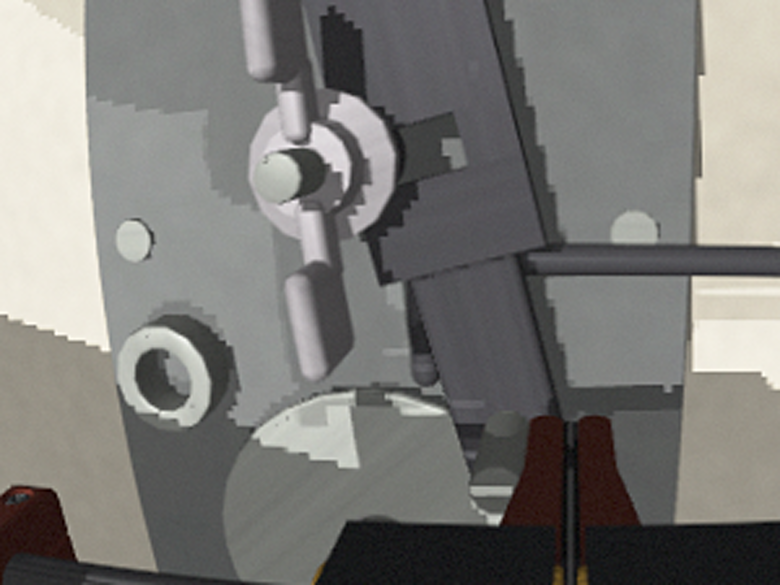

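Call:
carry_out --rows '[[[-0.0007,-0.004,0],[0,0,0],1],[[-0.0006,-0.004,0],[0,0,0],1],[[-0.0006,-0.004,0],[0,0,0],1],[[-0.0005,-0.004,0],[0,0,0],1],[[-0.0004,-0.004,0],[0,0,0],1],[[-0.0004,-0.004,0],[0,0,0],1],[[-0.0003,-0.003,0],[0,0,0],1],[[-0.0002,-0.002,0],[0,0,0],1],[[0,0,0],[0,0,0],1]]'

```text
t: 6.67
ee_pos: [513.6, 11.1, 62.6]
orientation: [-2.231, -2.211, 0.001]
ft_force: [-0.1, 0.5, 0.7]
width: 0.8
```

```bash
python3 go.py 15 -70 62
python3 - <<'E'
from h import *
im=imaging.get_image("wrist"); crop(im,40,60,340,285,2.6,"w6.png")
E
```

```text
t 6.67 fix xy [ 23.7 -69.9] z 62.6 F [-0.1  0.5  0.7] w 0.8 | delta tool mm [-0.1 -8.7  0.6] dist 9 rot [-0.0008 -0.0001  0.0014] q [-0.    0.51  1.97  0.    0.66  0.01]
```

View pics/w6.png

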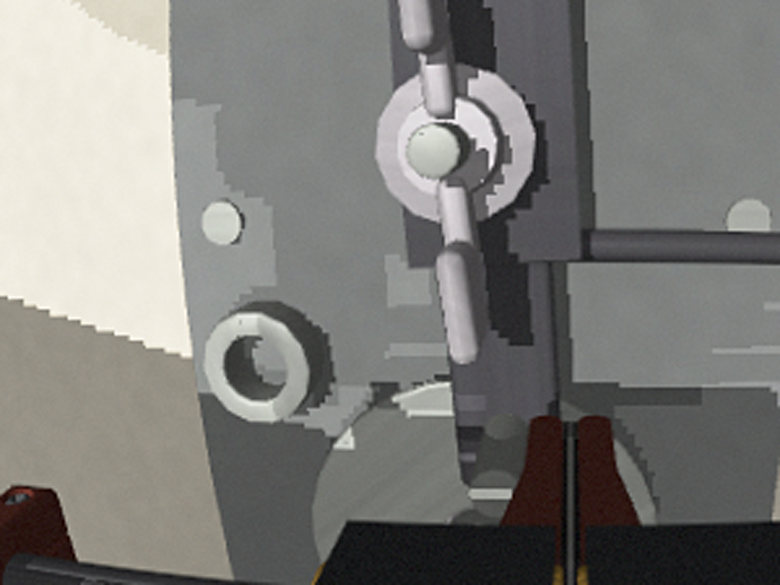

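Call:
carry_out --rows '[[[0,-0.002,0],[0,0,0],1],[[0,-0.002,0],[0,0,0],1],[[0,-0.001,0],[0,0,0],1],[[0,0,0],[0,0,0],1]]'

```text
t: 7.05
ee_pos: [509.0, 11.1, 62.7]
orientation: [-2.231, -2.211, 0.0]
ft_force: [0.5, 0.0, 0.6]
width: 0.5
```

Call:
carry_out --rows '[[[0,-0.001,0],[0,0,0],1],[[0,-0.001,0],[0,0,0],1],[[0,0,0],[0,0,0],1]]'

```text
t: 7.3
ee_pos: [507.1, 11.1, 62.7]
orientation: [-2.231, -2.211, 0.0]
ft_force: [0.1, -0.5, -0.3]
width: 0.6
```

Call:
carry_out --rows '[[[0,-0.001,0],[0,0,0],1],[[0,0,0],[0,0,0],1]]'

```text
t: 7.47
ee_pos: [506.1, 11.2, 62.7]
orientation: [-2.231, -2.211, 0.0]
ft_force: [-0.0, -0.7, -0.1]
width: 0.5
```

```bash
python3 go.py 15 -70 62
python3 - <<'E'
from h import *
im=imaging.get_image("wrist"); crop(im,40,60,340,285,2.6,"w7.png")
E
```

```text
t 7.47 fix xy [ 16.2 -69.9] z 62.7 F [-0.  -0.7 -0.1] w 0.5 | delta tool mm [-0.1 -1.2  0.7] dist 1 rot [-0.0002  0.      0.0014] q [-0.    0.51  1.98 -0.    0.65  0.01]
```

View pics/w7.png

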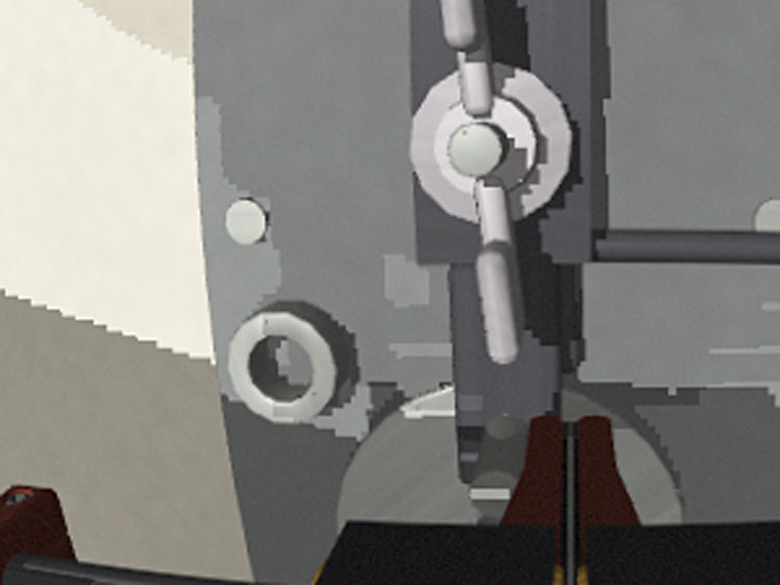

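Call:
carry_out --rows '[[[0,-0.001,0],[0,0,0],1],[[0,0,0],[0,0,0],1]]'

```text
t: 7.68
ee_pos: [505.1, 11.2, 62.7]
orientation: [-2.231, -2.211, 0.0]
ft_force: [0.7, 0.2, 0.1]
width: 0.1
```

Call:
carry_out --rows '[[[0,-0.001,0],[0,0,0],1],[[0,0,0],[0,0,0],1]]'

```text
t: 7.85
ee_pos: [504.2, 11.2, 62.7]
orientation: [2.231, 2.211, -0.0]
ft_force: [0.5, -0.8, 1.1]
width: 0.4
```

Call:
carry_out --rows '[[[0,-0.001,0],[0,0,0],1],[[0,0,0],[0,0,0],1]]'

```text
t: 8.02
ee_pos: [504.0, 11.2, 62.8]
orientation: [2.231, 2.211, 0.002]
ft_force: [3.4, -1.2, -2.8]
width: 0.4
```

```bash
python3 go.py 15 -70 62
python3 - <<'E'
from h import *
im=imaging.get_image("wrist"); crop(im,40,60,340,285,2.6,"w8.png")
E
```

```text
t 8.02 fix xy [ 14.2 -69.9] z 62.8 F [ 3.4 -1.2 -2.8] w 0.4 | delta tool mm [-0.1  0.8  0.8] dist 1 rot [ 0.0017 -0.      0.0014] q [-0.    0.5   1.99  0.    0.65  0.01]
```

View pics/w8.png

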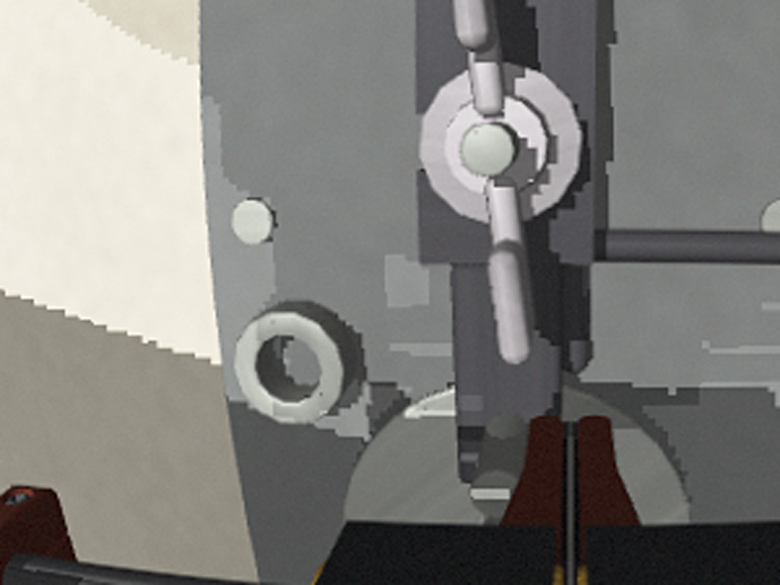

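Call:
carry_out --rows '[[[0,-0.001,0],[0,0,0],1],[[0,0,0],[0,0,0],1],[[0,0,0],[0,0,0],1],[[0,0,0],[0,0,0],1]]'

```text
t: 8.4
ee_pos: [504.0, 11.2, 62.9]
orientation: [2.23, 2.21, 0.004]
ft_force: [7.0, -0.8, -4.0]
width: 0.4
```

Call:
carry_out --rows '[[[0,0.004,0],[0,0,0],1],[[0,0.008,0],[0,0,0],1],[[0,0.012,-0.01],[0,0,0],1],[[0,0.012,-0.02],[0,0,0],1],[[0,0.0,-0.02],[0,0,0],1],[[0,0.0,0],[0,0,0],1],[[0,0.0,0],[0,0,0],1]]'

```text
t: 8.98
ee_pos: [538.7, 10.9, 113.3]
orientation: [2.231, 2.211, 0.001]
ft_force: [-0.9, -0.5, -0.2]
width: 0.3
```

```bash
python3 go.py 30 -30 66
python3 - <<'E'
from h import *
im=imaging.get_image("wrist"); crop(im,40,60,340,285,2.6,"w9.png")
E
```

```text
t 8.98 fix xy [ 48.8 -69.8] z 113.3 F [-0.9 -0.5 -0.2] w 0.3 | delta tool mm [ 39.9 -18.8  47.2] dist 65 rot [ 0.001  -0.0001  0.0014] q [-0.    0.45  1.89  0.    0.79  0.01]
```

View pics/w9.png

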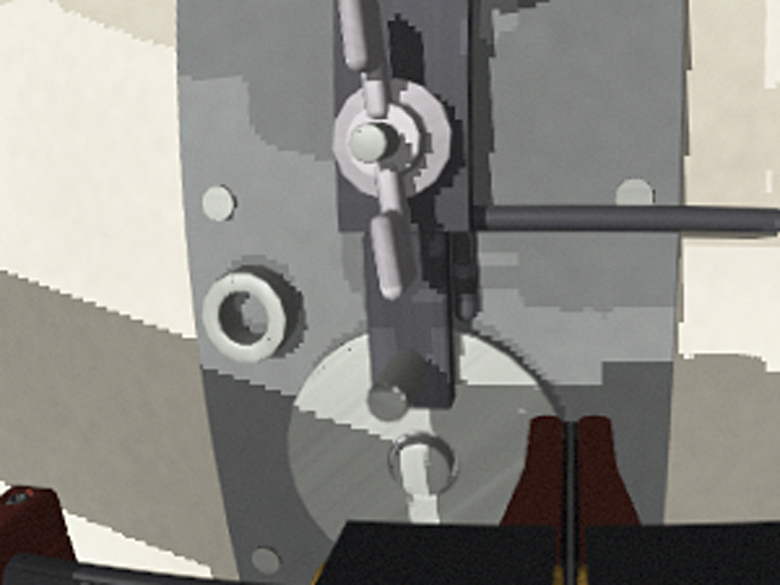

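```bash
cat >> wr.py <<'E'
def m(u,v,z,o=None):  # pixel in crop(40,60,..,2.6)
    o=o or readout.get_obs(); return wback((40+(u+.5)/2.6-.5,60+(v+.5)/2.6-.5),z,o).round(1)
E
python3 - <<'E'
from wr import *
print("pin",m(388,402,84),"stud",m(372,142,90),"wing",m(392,292,91),m(344,5,91), "wingbase",m(375,222,91))
E
```

```text
pin [ -0.6 -66.4] stud [0.6 2.9] wing [  4.3 -34.3] [-5.6 36.8] wingbase [  0.9 -16.6]
```

```bash
cat > path.py <<'E'
import numpy as np
c0=np.array([.5,1.5]); a,b=9.,10.
def p(th,rho,gap=0):
    u=np.array([np.cos(th),np.sin(th)]); n=np.array([-np.sin(th),np.cos(th)])
    return c0+rho*u+(3+gap+a*abs(n[0])+b*abs(n[1]))*n
def rho(th): return np.interp(-th,[0,1.57,2.4,3.0],[36,29,27,25])
if __name__=="__main__":
    for th in np.arange(0.5,-3.15,-.15):
        P=p(th,rho(th)); 
        # nearest dist of box to axis
        d=np.abs(P-c0)-[a,b]; dd=np.hypot(*np.maximum(d,0))
        n=np.array([-np.sin(th),np.cos(th)]);u=np.array([np.cos(th),np.sin(th)])
        cr=P-c0-np.sign(n)*[a,b]
        print("%.2f nutA"%th,P.round(1),"clear %.1f contact r %.1f"%(dd,cr@u))
E
python3 path.py
```

```text
0.50 nutA [24.4 32.9] clear 26.0 contact r 39.1
0.35 nutA [29.  28.4] clear 25.8 contact r 41.0
0.20 nutA [32.9 22.9] clear 26.0 contact r 42.8
0.05 nutA [35.8 16.7] clear 26.8 contact r 44.5
-0.10 nutA [37.3 11.7] clear 27.8 contact r 27.6
-0.25 nutA [38.   7.3] clear 28.5 contact r 28.6
-0.40 nutA [38.1  2.7] clear 28.6 contact r 29.8
-0.55 nutA [37.6 -2.2] clear 28.1 contact r 31.1
-0.70 nutA [36.2 -7.1] clear 26.7 contact r 32.4
-0.85 nutA [ 34.1 -11.9] clear 24.8 contact r 33.8
-1.00 nutA [ 31.  -16.4] clear 22.9 contact r 35.1
-1.15 nutA [ 27.1 -20.4] clear 21.2 contact r 36.3
-1.30 nutA [ 22.4 -23.8] clear 20.0 contact r 37.4
-1.45 nutA [ 17.1 -26.2] clear 19.3 contact r 38.4
-1.60 nutA [ 11.9 -27.8] clear 19.4 contact r 19.2
-1.75 nutA [  8.8 -29. ] clear 20.5 contact r 20.3
-1.90 nutA [  5.3 -30. ] clear 21.5 contact r 21.7
-2.05 nutA [  1.5 -30.4] clear 21.9 contact r 23.1
-2.20 nutA [ -2.6 -30.2] clear 21.7 contact r 24.7
-2.35 nutA [ -6.9 -29.3] clear 20.8 contact r 26.3
-2.50 nutA [-11.1 -27.6] clear 19.3 contact r 27.9
-2.65 nutA [-15. -25.] clear 17.7 contact r 29.4
-2.80 nutA [-18.5 -21.6] clear 16.5 contact r 30.8
-2.95 nutA [-21.4 -17.6] clear 15.8 contact r 32.1
-3.10 nutA [-23.9 -12.9] clear 16.0 contact r 33.6
```

Call:
carry_out --rows '[[[0.011,-0.0035,0],[0,0,0],1],[[0.011,-0.0035,0],[0,0,0],1],[[0.011,-0.0035,0],[0,0,0],1],[[0.011,-0.0035,0],[0,0,0],1],[[0,0,0.016],[0,0,0],1],[[0,0,0.016],[0,0,0],1],[[0,0,0.015],[0,0,0],1],[[0,0,0],[0,0,0],1],[[0,0,0],[0,0,0],1]]'

```text
t: 9.78
ee_pos: [523.6, 55.8, 65.0]
orientation: [-2.229, -2.211, 0.003]
ft_force: [-0.1, 0.6, 0.4]
width: 0.5
```

Call:
carry_out --rows '[[[0,-0.005,0],[0,0,0],1],[[0,-0.005,0],[0,0,0],1],[[0,-0.004,0],[0,0,0],1],[[0,-0.004,0],[0,0,0],1],[[-0.001,-0.004,0],[0,0,0],1]]'

```text
t: 10.2
ee_pos: [502.7, 54.3, 66.3]
orientation: [2.231, 2.211, 0.002]
ft_force: [0.9, 0.2, 0.6]
width: 0.3
```

```bash
python3 go.py 12 -28 66
python3 - <<'E'
from h import *
im=imaging.get_image("wrist"); crop(im,40,60,340,285,2.6,"w10.png")
E
```

```text
t 10.20 fix xy [ 12.4 -26.8] z 66.3 F [0.9 0.2 0.6] w 0.3 | delta tool mm [-1.2 -0.4  0.3] dist 1 rot [ 0.0015 -0.0002  0.0014] q [0.08 0.5  1.98 0.   0.66 0.09]
```

View pics/w10.png

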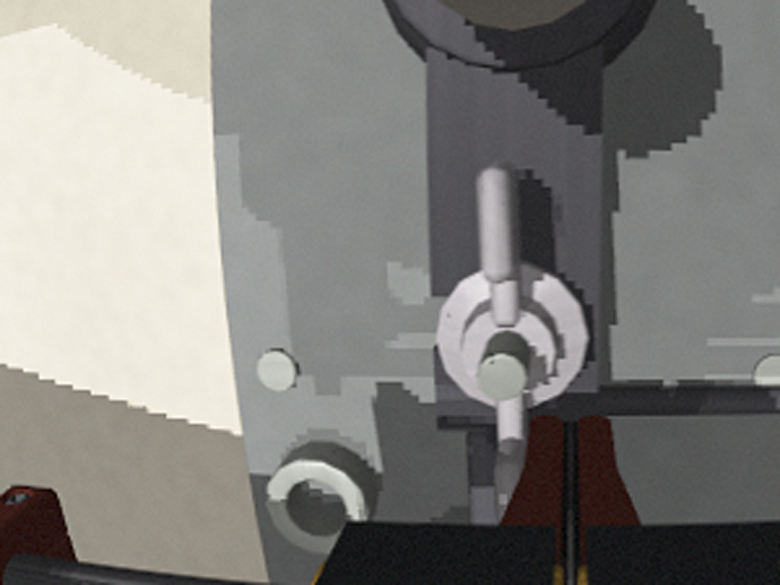

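Call:
carry_out --rows '[[[-0.002,-0.0036,0],[0,0,0],1],[[-0.001,-0.0035,0],[0,0,0],1],[[-0.0004,-0.0038,0],[0,0,0],1],[[0.0002,-0.0041,0],[0,0,0],1],[[0.0009,-0.0043,0],[0,0,0],1],[[0.0017,-0.0042,0],[0,0,0],1],[[0.0026,-0.0039,0],[0,0,0],1]]'

```text
t: 10.83
ee_pos: [474.6, 56.4, 65.6]
orientation: [-2.231, -2.211, 0.001]
ft_force: [1.8, -0.7, -0.3]
width: 0.5
```

```bash
python3 go.py -18.5 -21.6 66
python3 - <<'E'
from h import *
im=imaging.get_image("wrist"); crop(im,40,60,340,285,2.6,"w11.png")
E
```

```text
t 10.83 fix xy [-15.8 -25. ] z 65.6 F [ 1.8 -0.7 -0.3] w 0.5 | delta tool mm [ 3.4 -2.7 -0.4] dist 4 rot [-0.0005  0.0002  0.0013] q [ 0.09  0.47  2.04 -0.    0.63  0.1 ]
```

View pics/w11.png

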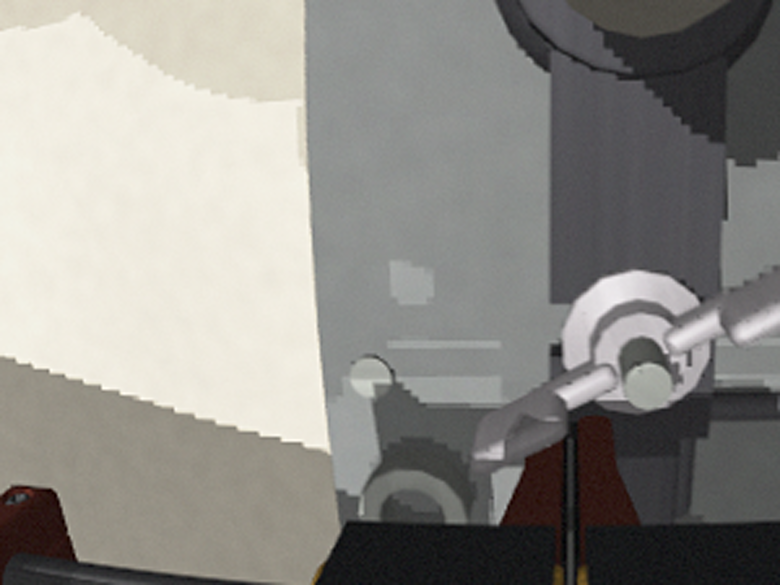

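Call:
carry_out --rows '[[[0.0034,-0.0027,0],[0,0,0],1],[[0.004,-0.0029,0],[0,0,0],1],[[0.0047,-0.0025,0],[0,0,0],1],[[0.0044,-0.0016,0],[0,0,0],1],[[0.0035,-0.001,0],[0,0,0],1],[[0,0,0],[0,0,0],1]]'

```text
t: 11.38
ee_pos: [464.2, 77.3, 65.6]
orientation: [-2.23, -2.212, 0.001]
ft_force: [0.3, 0.4, 0.0]
width: 0.6
```

```bash
python3 go.py 45 10 66
python3 - <<'E'
from h import *
im=imaging.get_image("wrist"); cv2.imwrite("pics/w12.png",cv2.resize(im[:,:,::-1],(768,576),interpolation=cv2.INTER_CUBIC))
E
```

```text
t 11.38 fix xy [-26.4  -4.3] z 65.6 F [0.3 0.4 0. ] w 0.6 | delta tool mm [14.1 71.4 -0.5] dist 73 rot [-0.001  -0.0001  0.002 ] q [0.14 0.47 2.06 0.   0.62 0.15]
```

View pics/w12.png

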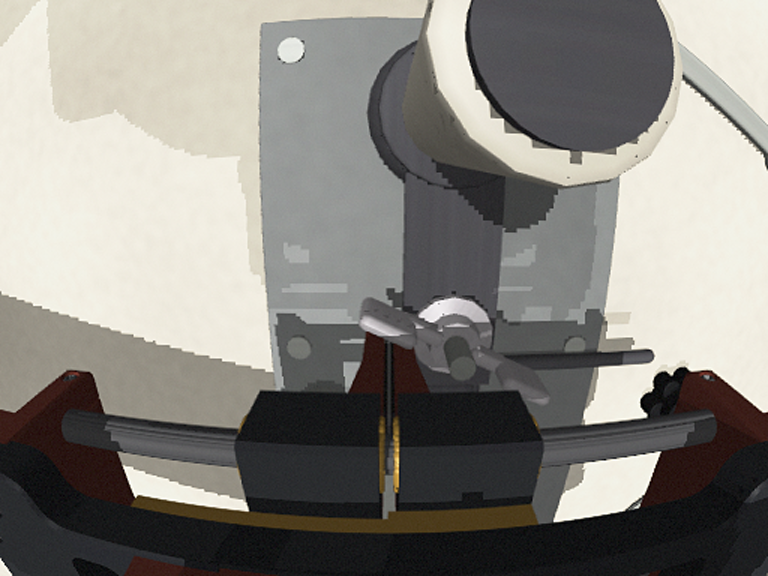

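Call:
carry_out --rows '[[[-0.005,0,0],[0,0,0],1],[[-0.003,0,-0.012],[0,0,0],1],[[0,0,-0.018],[0,0,0],1],[[0,0,-0.018],[0,0,0],1],[[0.005,0.012,0],[0,0,0],1],[[0.005,0.015,0],[0,0,0],1],[[0.006,0.015,0],[0,0,0],1],[[0.006,0.015,0],[0,0,0],1],[[0.006,0.0085,0],[0,0,0],1],[[0,0,0.016],[0,0,0],1],[[0,0,0],[0,0,0],1]]'

```text
t: 12.35
ee_pos: [529.3, 95.8, 95.9]
orientation: [-2.23, -2.21, 0.004]
ft_force: [-0.8, -0.7, -1.1]
width: 0.5
```

```bash
python3 go.py 38 16 66
python3 - <<'E'
from h import *
im=imaging.get_image("wrist"); cv2.imwrite("pics/w13.png",cv2.resize(im[:,:,::-1],(768,576),interpolation=cv2.INTER_CUBIC))
im=imaging.get_image("side"); crop(im,120,60,320,210,3.9,"d13.png")
E
```

```text
t 12.35 fix xy [38.6 15. ] z 95.9 F [-0.8 -0.7 -1.1] w 0.5 | delta tool mm [ 1.1 -0.5 29.9] dist 30 rot [-0.0031  0.0004  0.0015] q [0.16 0.48 1.9  0.   0.76 0.17]
```

View pics/w13.png

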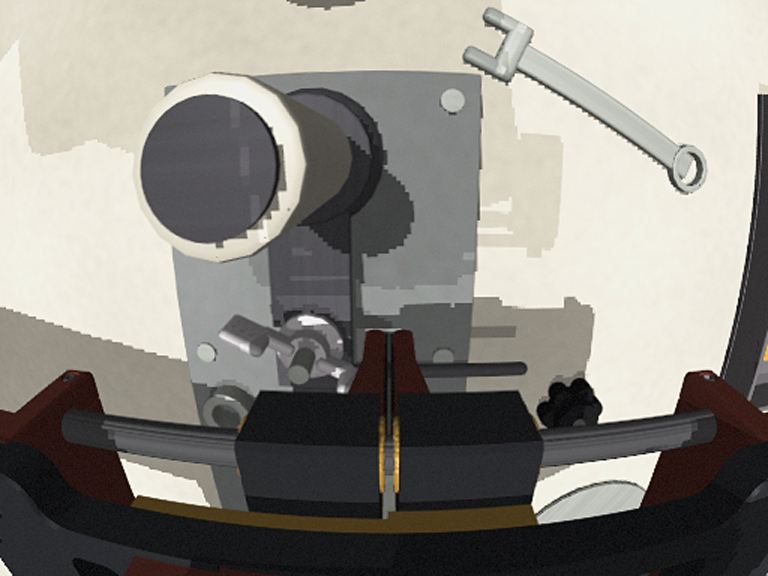

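View pics/d13.png

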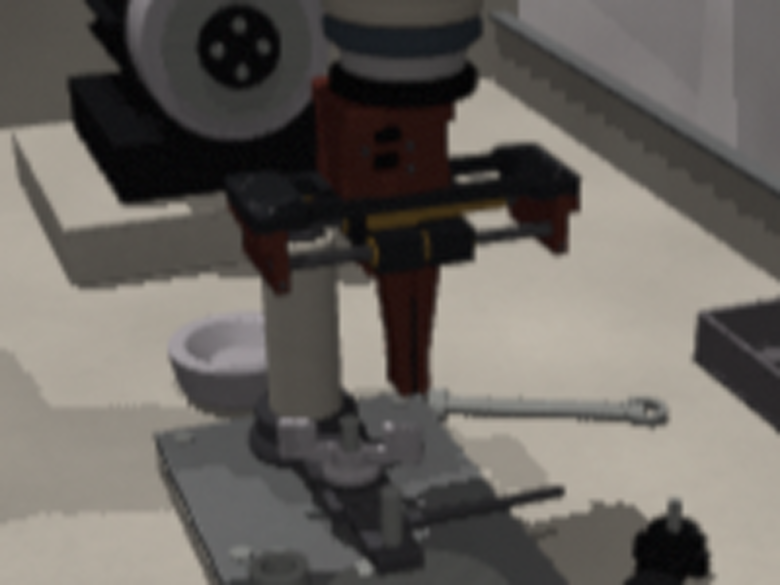

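Call:
carry_out --rows '[[[0,0,0.015],[0,0,0],1],[[0,0,0.015],[0,0,0],1],[[0,0,0.001],[0,0,0],1],[[-0.005,-0.0003,0],[0,0,0],1],[[-0.004,0,0],[0,0,0],1],[[-0.0035,0,0],[0,0,0],1],[[-0.0049,-0.0005,0],[0,0,0],1],[[-0.0049,-0.0014,0],[0,0,0],1],[[-0.0048,-0.0021,0],[0,0,0],1],[[-0.0045,-0.0031,0],[0,0,0],1],[[-0.004,-0.0039,0],[0,0,0],1]]'

```text
t: 13.37
ee_pos: [518.8, 59.9, 66.9]
orientation: [2.231, 2.211, 0.001]
ft_force: [1.0, 0.5, -0.7]
width: 0.5
```

```bash
python3 go.py 22.4 -23.8 65
python3 - <<'E'
from h import *
im=imaging.get_image("wrist"); cv2.imwrite("pics/w14.png",cv2.resize(im[:,:,::-1],(768,576),interpolation=cv2.INTER_CUBIC))
E
```

```text
t 13.37 fix xy [ 28.4 -21. ] z 66.9 F [ 1.   0.5 -0.7] w 0.5 | delta tool mm [-2.7 -6.   1.9] dist 7 rot [ 0.0006 -0.      0.0012] q [ 0.09  0.52  1.95 -0.    0.68  0.1 ]
```

View pics/w14.png

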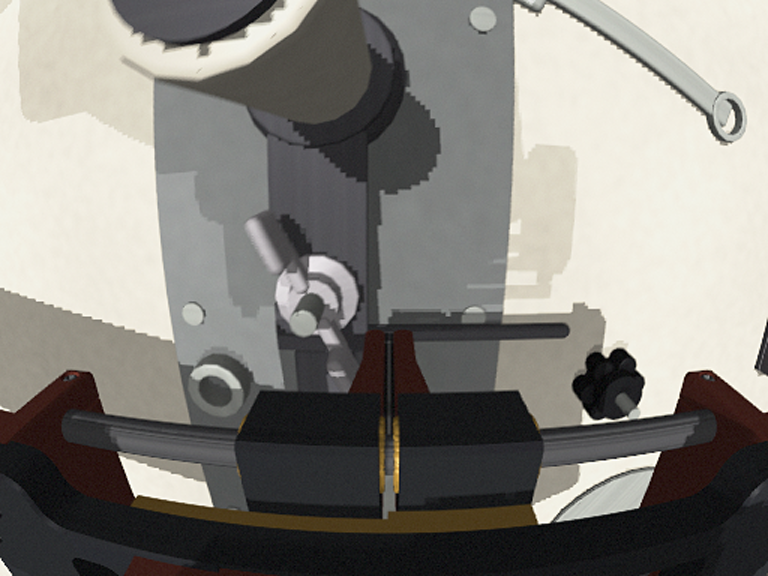

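Call:
carry_out --rows '[[[-0.0014,-0.003,0.001],[0,0,0],1],[[-0.0014,-0.003,0],[0,0,0],1],[[-0.0024,-0.0053,0],[0,0,0],1],[[-0.0016,-0.0052,0],[0,0,0],1],[[-0.0012,-0.0031,0],[0,0,0],1],[[-0.001,-0.0035,0],[0,0,0],1],[[-0.0004,-0.0038,0],[0,0,0],1],[[0.0002,-0.0041,0],[0,0,0],1],[[0.0009,-0.0043,0],[0,0,0],1],[[0.0017,-0.0042,0],[0,0,0],1],[[0.0026,-0.0039,0],[0,0,0],1],[[0.0034,-0.0035,0],[0,0,0],1]]'

```text
t: 14.42
ee_pos: [471.2, 60.4, 65.6]
orientation: [-2.231, -2.211, 0.001]
ft_force: [1.0, -1.4, 0.6]
width: 0.5
```

```bash
python3 go.py -21.4 -17.6 65
```

```text
t 14.42 fix xy [-19.2 -21.1] z 65.6 F [ 1.  -1.4  0.6] w 0.5 | delta tool mm [ 3.5 -2.2  0.6] dist 4 rot [-0.0006  0.0002  0.0014] q [ 0.1   0.47  2.05 -0.    0.62  0.11]
```

Call:
carry_out --rows '[[[0.0038,-0.0023,0],[0,0,0],1],[[0.0047,-0.0024,0],[0,0,0],1],[[0.0044,-0.0016,0],[0,0,0],1],[[0.0035,-0.001,0],[0,0,0],1],[[0,0,0],[0,0,0],1]]'

```text
t: 14.83
ee_pos: [464.1, 77.4, 65.6]
orientation: [-2.23, -2.212, 0.001]
ft_force: [-1.5, -0.6, -0.4]
width: 0.5
```

```bash
python3 go.py 38 16 65
python3 - <<'E'
from h import *
im=imaging.get_image("wrist"); cv2.imwrite("pics/w15.png",cv2.resize(im[:,:,::-1],(768,576),interpolation=cv2.INTER_CUBIC))
E
```

```text
t 14.83 fix xy [-26.4  -4.1] z 65.6 F [-1.5 -0.6 -0.4] w 0.5 | delta tool mm [20.  64.5  0.5] dist 67 rot [-0.001  -0.      0.0021] q [0.14 0.47 2.06 0.   0.62 0.15]
```

View pics/w15.png

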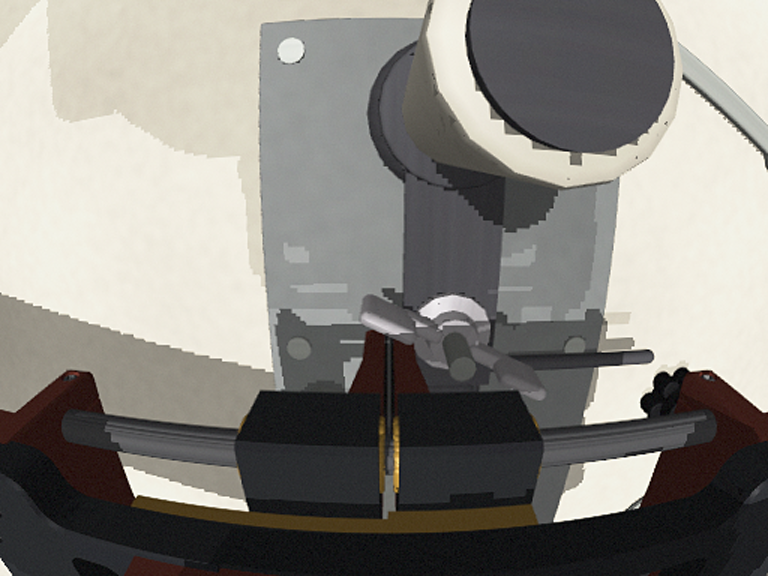

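Call:
carry_out --rows '[[[-0.005,0,0],[0,0,0],1],[[-0.003,0,-0.012],[0,0,0],1],[[0,0,-0.018],[0,0,0],1],[[0,0,-0.018],[0,0,0],1],[[0.005,0.012,0],[0,0,0],1],[[0.005,0.015,0],[0,0,0],1],[[0.006,0.015,0],[0,0,0],1],[[0.006,0.015,0],[0,0,0],1],[[0.006,0.0085,0],[0,0,0],1],[[0,0,0.016],[0,0,0],1],[[0,0,0.015],[0,0,0],1],[[0,0,0.015],[0,0,0],1]]'

```text
t: 15.88
ee_pos: [530.4, 96.1, 67.1]
orientation: [-2.231, -2.211, -0.0]
ft_force: [-0.5, -0.3, 0.4]
width: 0.3
```

Call:
carry_out --rows '[[[0,0,0.002],[0,0,0],1],[[-0.005,-0.0003,0],[0,0,0],1],[[-0.004,0,0],[0,0,0],1],[[-0.0035,0,0],[0,0,0],1],[[-0.0049,-0.0005,0],[0,0,0],1],[[-0.0049,-0.0014,0],[0,0,0],1],[[-0.0048,-0.0021,0],[0,0,0],1],[[-0.0045,-0.0031,0],[0,0,0],1],[[-0.004,-0.0039,0],[0,0,0],1]]'

```text
t: 16.63
ee_pos: [518.8, 60.1, 65.9]
orientation: [2.231, 2.211, 0.001]
ft_force: [0.1, 0.8, 0.0]
width: 0.3
```

```bash
python3 go.py 22.4 -23.8 65
```

```text
t 16.63 fix xy [ 28.5 -20.8] z 65.9 F [0.1 0.8 0. ] w 0.3 | delta tool mm [-3.  -6.1  0.9] dist 7 rot [ 0.0008 -0.0001  0.0011] q [0.09 0.52 1.95 0.   0.68 0.1 ]
```

Call:
carry_out --rows '[[[-0.0015,-0.003,0],[0,0,0],1],[[-0.0015,-0.003,0],[0,0,0],1],[[-0.0012,-0.0027,0],[0,0,0],1],[[-0.0012,-0.0026,0],[0,0,0],1],[[0,0,0],[0,0,0],1]]'

```text
t: 17.05
ee_pos: [506.7, 55.2, 65.6]
orientation: [-2.231, -2.211, 0.001]
ft_force: [-0.2, 0.4, 0.7]
width: 0.9
```

Call:
carry_out --rows '[[[-0.0005,-0.0015,0],[0,0,0],1],[[0,0,0],[0,0,0],1]]'

```text
t: 17.22
ee_pos: [505.8, 54.9, 65.7]
orientation: [-2.231, -2.212, 0.0]
ft_force: [0.4, -0.7, -0.3]
width: 0.5
```

```bash
python3 go.py 22.4 -23.8 65
python3 - <<'E'
from h import *
im=imaging.get_image("wrist"); crop(im,40,60,340,285,2.6,"w16.png")
E
```

```text
t 17.22 fix xy [ 15.4 -26.2] z 65.7 F [ 0.4 -0.7 -0.3] w 0.5 | delta tool mm [2.4 7.  0.7] dist 7 rot [-0.0002  0.      0.0015] q [ 0.08  0.5   1.98 -0.    0.66  0.09]
```

View pics/w16.png

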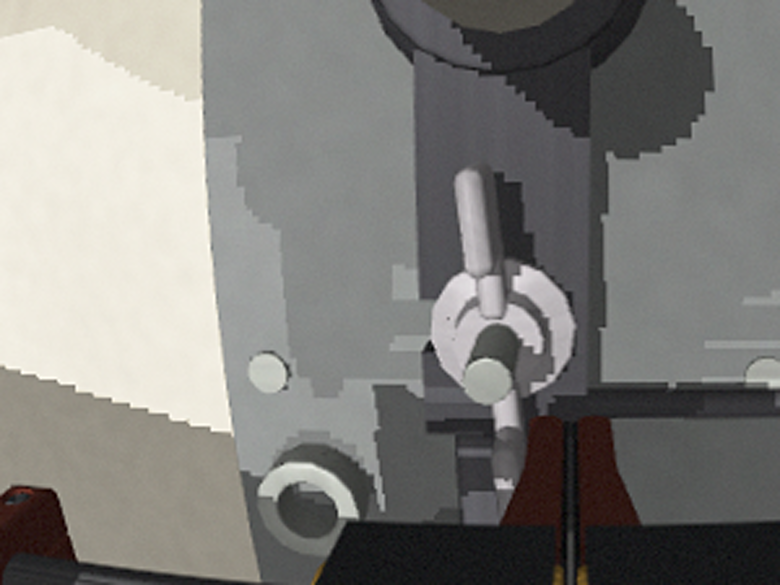

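Call:
carry_out --rows '[[[0,-0.001,0],[0,0,0],1],[[0,-0.001,0],[0,0,0],1],[[0,0,0],[0,0,0],1]]'

```text
t: 17.52
ee_pos: [503.9, 54.9, 65.7]
orientation: [2.231, 2.212, -0.0]
ft_force: [1.3, -0.4, -0.4]
width: 0.2
```

Call:
carry_out --rows '[[[0,-0.001,0],[0,0,0],1],[[0,0,0],[0,0,0],1]]'

```text
t: 17.68
ee_pos: [502.9, 54.9, 65.7]
orientation: [-2.231, -2.212, 0.0]
ft_force: [0.5, -0.7, 0.1]
width: 0.7
```

Call:
carry_out --rows '[[[0,-0.001,0],[0,0,0],1],[[0,0,0],[0,0,0],1]]'

```text
t: 17.85
ee_pos: [502.0, 54.9, 65.7]
orientation: [2.231, 2.211, 0.0]
ft_force: [1.0, 0.2, -0.9]
width: 0.1
```

```bash
python3 go.py 12 -26 65
python3 - <<'E'
from h import *
im=imaging.get_image("wrist"); crop(im,40,60,340,285,2.6,"w17.png")
E
```

```text
t 17.85 fix xy [ 11.6 -26.3] z 65.7 F [ 1.   0.2 -0.9] w 0.1 | delta tool mm [0.3 0.4 0.7] dist 1 rot [0.0002 0.     0.0014] q [ 0.09  0.5   1.98 -0.    0.66  0.09]
```

View pics/w17.png

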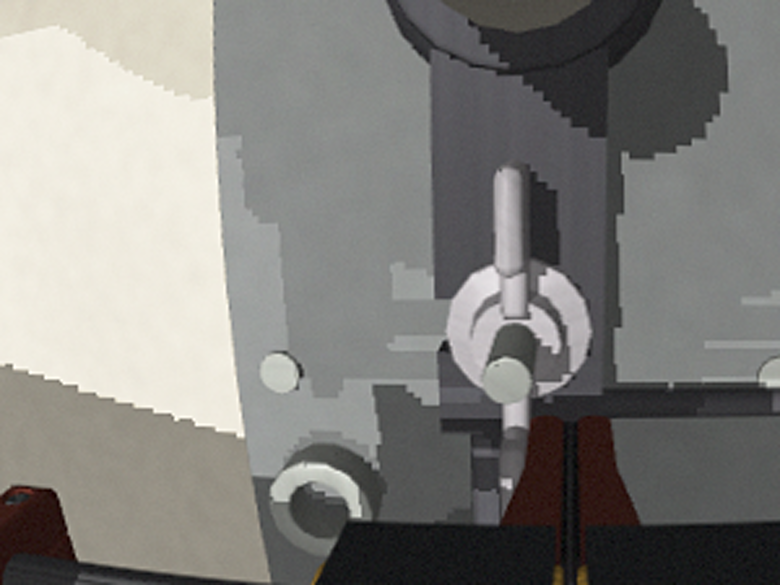

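Call:
carry_out --rows '[[[0,-0.001,0],[0,0,0],1],[[0,0,0],[0,0,0],1]]'

```text
t: 18.07
ee_pos: [501.8, 54.9, 65.8]
orientation: [2.231, 2.211, 0.002]
ft_force: [4.1, -1.0, -2.9]
width: 0.3
```

Call:
carry_out --rows '[[[0,-0.001,0],[0,0,0],1],[[0,0,0],[0,0,0],1]]'

```text
t: 18.23
ee_pos: [501.7, 54.9, 65.9]
orientation: [2.23, 2.21, 0.004]
ft_force: [6.6, -1.3, -4.7]
width: 0.6
```

Call:
carry_out --rows '[[[0,-0.001,0],[0,0,0],1],[[0,0,0],[0,0,0],1]]'

```text
t: 18.4
ee_pos: [501.6, 55.0, 66.0]
orientation: [2.229, 2.209, 0.006]
ft_force: [8.8, -1.0, -8.1]
width: 0.5
```

Seated: force climbs to about 9 N without further motion. I'll back off and clear the work.

Call:
carry_out --rows '[[[0,0.003,0],[0,0,0],1],[[0,0.006,0],[0,0,0],1],[[0,0.01,0],[0,0,0],1],[[0,0.01,-0.015],[0,0,0],1],[[0,0.005,-0.025],[0,0,0],1],[[0,0,-0.03],[0,0,0],1],[[0,0,-0.03],[0,0,0],1],[[-0.015,0,-0.03],[0,0,0],1],[[-0.02,0.01,-0.02],[0,0,0],1],[[0,0,0],[0,0,0],1],[[0,0,0],[0,0,0],1]]'

```text
t: 19.32
ee_pos: [543.6, 19.1, 216.6]
orientation: [2.232, 2.209, 0.003]
ft_force: [-0.3, -0.3, -0.5]
width: 0.4
```

```bash
python3 go.py 12 -26 65
python3 - <<'E'
from h import *
im=imaging.get_image("wrist"); crop(im,40,60,340,285,2.6,"w18.png")
im=imaging.get_image("side"); crop(im,120,60,320,260,2.9,"d18.png")
E
```

```text
t 19.32 fix xy [ 53.6 -61.6] z 216.6 F [-0.3 -0.3 -0.5] w 0.4 | delta tool mm [ 35.5 -41.9 151.5] dist 161 rot [ 0.002  -0.0003 -0.0002] q [0.01 0.31 1.82 0.   1.01 0.02]
```

View pics/w18.png

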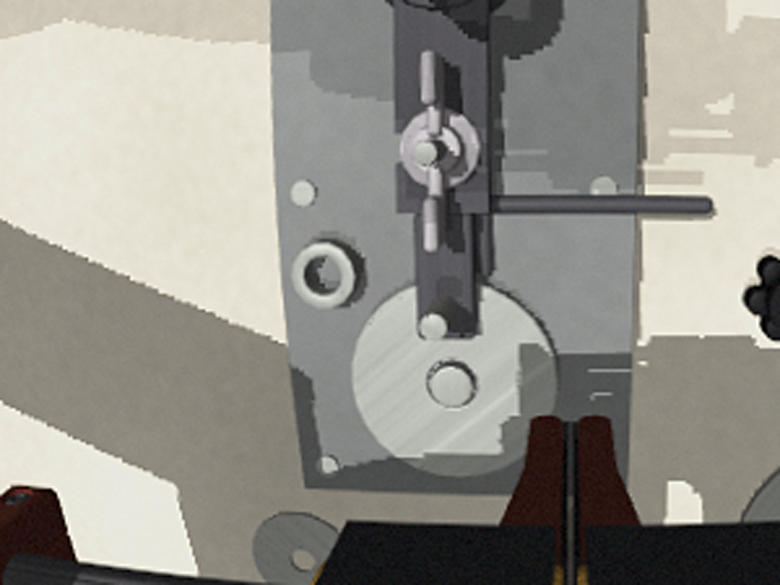

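View pics/d18.png

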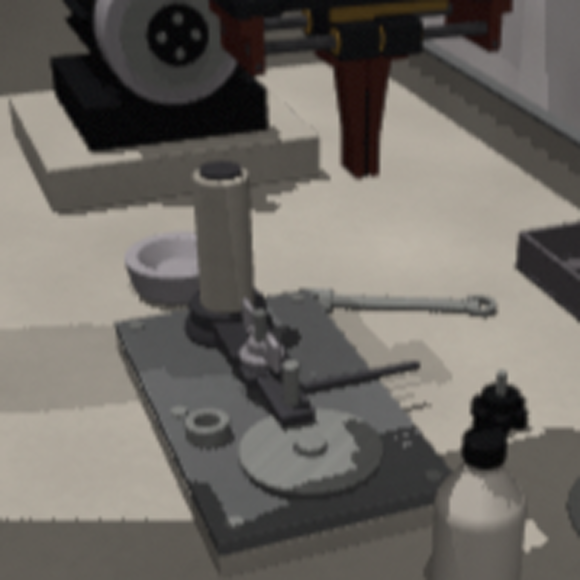

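Run:
```python
from wr import *
print("pin",m(432,325,84),"stud",m(425,151,90),"wing tips",m(430,246,83),m(428,55,83))
from workcell import close_job
print(close_job())
```

```text
pin [ -3.  -64.9] stud [-2.1  4.1] wing tips [ -2.6 -33.3] [-1.7 40.6]
the job is handed in; nothing more can be done
None
```

The strap is closed and the wing nut is seated. I handed the job in at about 19.5 s of the 72 s allowed, with the gripper raised clear; `close_job` gives no verdict.

- **Strap:** I pushed the pin with the closed fingertips until the soft stop took about 7 N. In the last picture the pin lies within about 1 mm of straight below the stud, under 0.01 rad from closed.
- **Wing nut:** I turned it about 6.4 rad clockwise with three fingertip strokes. The resistance then climbed to about 9 N sideways (12 N in all) with almost no further motion, and I backed off. In the last picture the wings are in line with the strap to about 0.01 rad.
- **Surroundings:** The blade lay on its seat and the spacer ring, hex key, star knob, spanner and bottle looked unmoved, judged by eye. The force reading after retreating was zero within noise.

The wrist and scene cameras disagreed by about 3 mm on absolute positions. I therefore relied on contact force and positions relative to the stud.

The full turn in the nut's starting angle comes from the 4.4 to 7.8 rad range you gave, because the pictures only fix it to half a turn. The firm stop with the wings in line with the strap agrees with it.

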